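# Fetch the rear water pot from the crowded drying hook

## Robot

A 6-joint arm with a two-finger parallel gripper is mounted at the origin on the work surface. World frame = base frame: x ahead of the robot, y to its left, z up, the work surface at z = 0. Lengths are in m, angles in degrees, forces in N, time in s.
With the tool pointing down it reaches from about 0.4 to 0.825 m from the base axis. Payload 7 kg.
Tool frame: the origin (TCP) lies midway between the tips of the shut fingers; the grasp point (between the pads) lies 19 mm behind it; y points along the fingers, x is the direction in which the jaws open and shut, and the axes are right-handed (so a half turn about y gives the same grasp; the last joint's range is limited). The gripper opens to 88 mm and grips with 3 to 60 N. Pads are 19 mm wide; open, the fingers measure 130 mm over their backs; the gripper's body (78 mm by 193 mm) begins 47 mm behind the grasp point.
Start: joints at [85.892, 20.546, 0.682, 0, -70.136, -16.507], TCP at [0.238, 0.632, 0.227] pointing down, gripper open.
Joint ranges: [-176.03, 176.03], [-82.01, 121.73], [-58.28, 71.71], [-173.87, 95.51], [-174.79, -0.11], [-173.66, 173.66]. Speed limits (degrees/s): [136.94, 136.94, 172.46, 180, 180, 180].

## Interface

Orientations are given as [roll, pitch, yaw] about the fixed x, y, z axes, in that order (R = Rz(yaw) Ry(pitch) Rx(roll)).
In Python, from station import robot gives the robot as it stands. The module is installed in compiled form; this text tells all that it offers.
- The arm moves only by the tool apply_moves, never from a script. Its argument "steps" is one flat list of numbers, 7 for each row, row after row: the turn, a rotation vector about the tool's x, y, z in rad, then the shift along the tool's x, y, z in m, then the finger opening in m, from 0 to 0.0876. In form: [ax, ay, az, tx, ty, tz, jaw, ax, ay, az, tx, ty, tz, jaw, ...]. A call has 1 to 10 rows; each row shifts and turns the commanded pose from where the row before left it, along the tool's axes as they then stand; what a row does not reach is not made up. A row lasts 1/10 s, in which the tool goes at most 50 mm and 8.59 degrees, less where a joint would pass 70% of its speed; a pose out of reach is approached as far as the arm can. A call is refused whole if a number of a shift passes 0.05 or a number of a turn 0.15, either way. A call with a gripper value outside its range is refused whole. The fingers move at their own pace and stop on an object; "grip_force" is the grip in N (left out, the last holds). Time passes only in rows, so rows that do not move let the fingers close. It gives the time, the measured TCP pose, the force and the opening at its end, in the units of the state.
- robot.get_state(): the state, without advancing time (a new reading comes with each control period).
- robot.camera(name): name is "scene" or "top"; returns a dict with "color" (400x640x3 uint8, red, green, blue), "range_z" (400x640 float32, m along the optical axis (not along the pixel's ray), 0 where there is no reading), "mtx" (3x3 intrinsics, pixels), "T" (4x4, takes a point from camera to world coordinates). Camera axes: x right, y up, looking along -z (the intrinsics and any distortion apply to the point x, -y, -z); pixel columns grow to the right and rows downward; lengths in m; the calibration is good to about 2 mm. A picture is of the moment at which its call begins.
- robot.finish_job(): hands the job in, once; it reports no verdict.
The state is a dict: "t": time; "joints": joint angles; "joint_vel": joint speeds; "joint_torque": joint torques, N m; "tool_pos": TCP position; "orientation": TCP orientation; "wrist_force": force on the tool from outside, world axes, zero at the start; "moment": the same for the moment, N m; "gripper_width": opening from 0.0 (shut) to 1.0 (fully open).
Only numpy, scipy, OpenCV 4.12 (cv2) and the standard library are available. Lean on these libraries where they do the work, as an engineer would, in place of code of your own. Each camera call takes 0.05 s, during which the arm holds its last target. There are 200 camera calls.

## Task

Two small metal water pots hang one behind the other on the same drying hook. First lift off the pot in front and hang it on the empty hook beside it; then take the pot that was behind it and stand it upright on the middle of the round cork coaster, setting it down rather than dropping it. Leave both pots released and at rest.

Things in the scene. Friction and masses are not known exactly. Their poses are not given: they have to be found in the camera images.
- pot_front: Tapered metal pot, hangs nearer the bar's free end. 160 g. Origin: centre of underside (31 mm above table), z up, x along the bar to the post. Base d42, rim d56 at z 52 mm. Rigid U strap handle over the rim: 2 upright flat legs at y +-20 mm, 44 mm over their outer faces, 14 mm wide in x; crossbar z 114-118 mm; opening 36 x 62 mm. Pinch legs from above along y; lift 20 mm, draw out along -x.
- pot_rear: Straight-sided metal pot, d56 mm, two thin beads round it; hangs behind pot_front on the same hook, about 70 mm nearer the post. Origin, axes, height, weight and handle as pot_front. Raised 20 mm, it is clear of the free end after 125 mm along its -x, once pot_front is gone. (The tapered pot standing far back on the table is not used.)
- hook_spare: Empty hook, fixed; the crowded one is its twin, left or right of it. Origin: foot of its post (d14 mm), on the table. From the post's top a bar (d8 mm) runs level along -x, its top at z 145 mm; 142 to 150 mm from the post it turns up, the tip 12 mm above the bar's top. Hang a pot with its origin 60-125 mm from the post, x axes alike. Wooden foot 110 x 90 x 8 mm.
- coaster: Round cork coaster on the table, 104 mm in diameter, 5 mm thick, fixed. Origin: centre of its underside, at table height.
Not all that is in view belongs to the job. What is shaped like the pot_rear but green is not meant. What is shaped like the pot_front but purple is not meant.

How it is judged:
By the outcome, as a careful person would: the job done as asked, in the order asked, and still so for the second after the job is handed in, with the robot touching nothing.
It also fails if it takes over 56 s, if anything falls off the work surface, if the arm or the gripper's body presses on something with over 40 N, if the wrist force passes 120 N, or if a joint passes its speed limit or range.

## Working session

There is one attempt and no reset: what is moved stays moved. The work goes in short steps, Python scripts to look and compute and a tool call to move; the robot and the scene stay as the last step left them, time stands still between calls to the robot, and variables do not carry over. Pictures are saved under pics/ and viewed, about 8 in all and at most 12, crops included, and the job is handed in when it is done.

Besides the shell and the picture viewer there is one more tool, called after "Emit:" as name(argument=value, ...) on one line, values as JSON. apply_moves: Moves the arm, as the interface text tells. Its arguments: {"type":"object","properties":{"steps":{"type":"array","items":{"type":"number"}},"grip_force":{"type":"number"}},"required":["steps"]}

```bash
mkdir -p pics; cat > h.py <<'E'
import numpy as np, cv2
from station import robot
def grab(n):
    c=robot.camera(n); np.savez(f'{n}.npz',**c); cv2.imwrite(f'pics/{n}_{robot.get_state()["t"]:.2f}.png',c['color'][...,::-1]); return c
def pts(c):
    K,T,z=c['mtx'],c['T'],c['range_z']; v,u=np.mgrid[:z.shape[0],:z.shape[1]]
    P=np.stack([(u-K[0,2])/K[0,0]*z,-(v-K[1,2])/K[1,1]*z,-z],-1)
    W=P@T[:3,:3].T+T[:3,3]; W[z==0]=np.nan; return W
E
python3 - <<'E'
from h import *
for n in('scene','top'):
    c=grab(n); print(n,c.keys(),c['mtx'].round(1).tolist(),c['T'].round(3).tolist())
print(robot.get_state())
E
ls pics
```

```text
scene dict_keys(['color', 'range_z', 'mtx', 'T']) [[418.2, 0.0, 322.8], [0.0, 418.2, 201.6], [0.0, 0.0, 1.0]] [[-0.564, -0.466, 0.682, 1.18], [0.826, -0.321, 0.464, 0.437], [0.003, 0.824, 0.566, 0.573], [0.0, 0.0, 0.0, 1.0]]
top dict_keys(['color', 'range_z', 'mtx', 'T']) [[435.2, 0.0, 327.8], [0.0, 435.2, 205.5], [0.0, 0.0, 1.0]] [[0.014, 0.99, -0.143, 0.456], [-1.0, 0.014, 0.003, 0.017], [0.005, 0.143, 0.99, 0.895], [0.0, 0.0, 0.0, 1.0]]
{'t': 0.1, 'joints': array([ 8.58903084e+01,  2.05862343e+01,  6.39657849e-01, -1.65468056e-02,
       -7.01356016e+01, -1.65058475e+01]), 'joint_vel': array([0.05507262, 0.04403544, 0.05862232, 0.10589395, 0.0597062 ,
       0.07761419]), 'joint_torque': array([-1.05591800e-03, -5.84163058e+01,  2.93751740e+01,  7.01560915e+00,
        1.02452002e-02, -4.72572151e-05]), 'tool_pos': array([0.23755525, 0.63135944, 0.22573732]), 'orientation': array([-8.99915651e+01, -8.32114231e-02, -1.10621179e+02]), 'wrist_force': array([ 0.34824055, -0.28598672, -0.26268885]), 'moment': array([-0.00745558,  0.01118817, -0.02308843]), 'gripper_width': 0.997116549015116}
scene_0.05.png
top_0.10.png
```

View pics/scene_0.05.png

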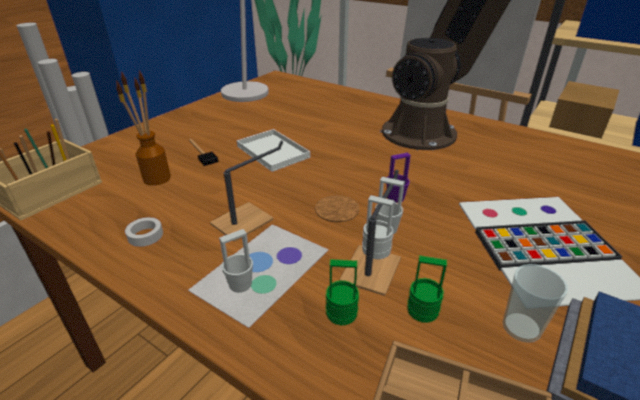

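View pics/top_0.10.png

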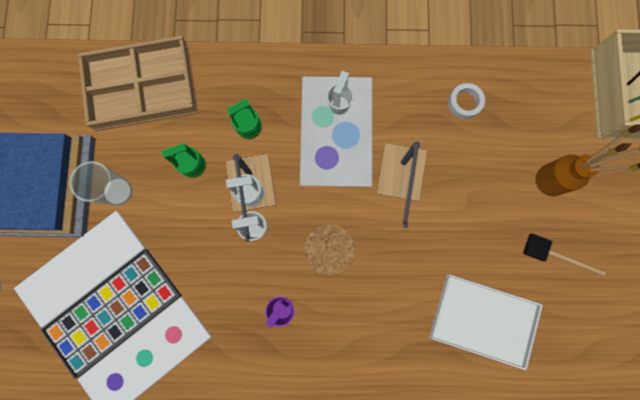

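The scene view shows the crowded hook with a front pot (≈388,200) and a rear pot (≈378,240), and the empty hook at the left (post ≈230,200, tip ≈280,147). In the top view the posts are at (240,160) and (410,152), the pots' crossbars at (240,183) and (247,222), and the coaster at (330,250). The bars point towards the robot.

```bash
python3 - <<'E'
from h import *
c=dict(np.load('top.npz')); W=pts(c); col=c['color'].astype(int)
def show(name,box,lo,hi):
    u0,u1,v0,v1=box; w=W[v0:v1,u0:u1].reshape(-1,3); k=col[v0:v1,u0:u1].reshape(-1,3)
    m=(w[:,2]>lo)&(w[:,2]<hi); w=w[m];k=k[m]
    print(name,len(w),w.mean(0).round(4),w.min(0).round(3),w.max(0).round(3)); return w,k
# spare
w,k=show('spare',(370,450,120,250),.13,.155)
f=cv2.fitLine(w[:,:2].astype(np.float32),cv2.DIST_HUBER,0,.01,.01).ravel();print(f, np.degrees(np.arctan2(f[1],f[0])))
s=(w[:,:2]-f[2:])@f[:2]; print('s ends',s.min(),s.max(), f[2:]+f[:2]*s.min(), f[2:]+f[:2]*s.max(), np.median(w[:,2]))
show('tip',(370,450,120,250),.15,.17)
# crowded
w,k=show('crowd',(210,285,130,260),.13,.165)
br=k.sum(1)
print(np.percentile(br,[5,25,50,75,95]))
for nm,m in(('dark',br<250),('light',br>400)):
    a=w[m]; print(nm,len(a),a.mean(0).round(4),a.min(0).round(3),a.max(0).round(3))
    if nm=='dark':
        f=cv2.fitLine(a[:,:2].astype(np.float32),cv2.DIST_HUBER,0,.01,.01).ravel();print(f, np.degrees(np.arctan2(f[1],f[0])))
        s=(a[:,:2]-f[2:])@f[:2]; print(f[2:]+f[:2]*s.min(), f[2:]+f[:2]*s.max())
    else:
        xs=np.median(a[:,0]); 
        for q in(a[a[:,0]<a[:,0].mean()],a[a[:,0]>=a[:,0].mean()]):
            r=cv2.minAreaRect(q[:,:2].astype(np.float32)); print(len(q),q.mean(0).round(4),r)
# coaster
hsv=cv2.cvtColor(c['color'],cv2.COLOR_RGB2HSV); print('coaster hsv',hsv[250,330],'wood',hsv[280,380])
w,k=show('coaster',(300,360,220,280),.003,.009); print(w[:,:2].max(0)-w[:,:2].min(0),(w[:,:2].max(0)+w[:,:2].min(0))/2)
t=W[280:330,340:420].reshape(-1,3); print('table z',np.nanmedian(t[:,2]))
im=cv2.resize(c['color'][130:270,200:440,::-1],None,fx=3.3,fy=3.3,interpolation=cv2.INTER_CUBIC); cv2.imwrite('pics/crop1.png',im)
E
```

```text
spare 407 [ 0.6107 -0.1297  0.144 ] [ 0.528 -0.147  0.13 ] [ 0.686 -0.114  0.155]
[ 0.9872258  -0.15932749  0.6107355  -0.12968092] -9.167864
s ends -0.08332876001381381 0.0763507650212483 [ 0.52847118 -0.11640435] [ 0.68611092 -0.14184569] 0.14419935608077217
tip 22 [ 0.532  -0.1169  0.1548] [ 0.528 -0.121  0.151] [ 0.537 -0.114  0.16 ]
crowd 815 [0.5754 0.1655 0.1463] [0.501 0.136 0.13 ] [0.657 0.194 0.157]
[195.7 250.  466.  559.  568. ]
dark 203 [0.5816 0.1659 0.1446] [0.501 0.149 0.13 ] [0.657 0.186 0.157]
[0.9836159  0.18027708 0.5757431  0.16475935] 10.385899
[0.50061529 0.15098993] [0.6568802  0.17963016]
light 453 [0.5694 0.1647 0.1484] [0.523 0.136 0.133] [0.615 0.194 0.152]
224 [0.5342 0.158  0.1485] ((0.5485067963600159, 0.1608043909072876), (0.043620239943265915, 0.04418472573161125), 9.965721130371094)
229 [0.6037 0.1712 0.1483] ((0.6012910604476929, 0.1682785302400589), (0.04360800236463547, 0.04250297695398331), 43.89453887939453)
coaster hsv [ 16 122 161] wood [ 15 152 153]
coaster 1895 [0.4947 0.0107 0.0053] [ 0.437 -0.05   0.003] [0.554 0.071 0.009]
[0.11671408 0.12174287] [0.49566004 0.0105785 ]
table z 0.00020243596803798392
```

View pics/crop1.png

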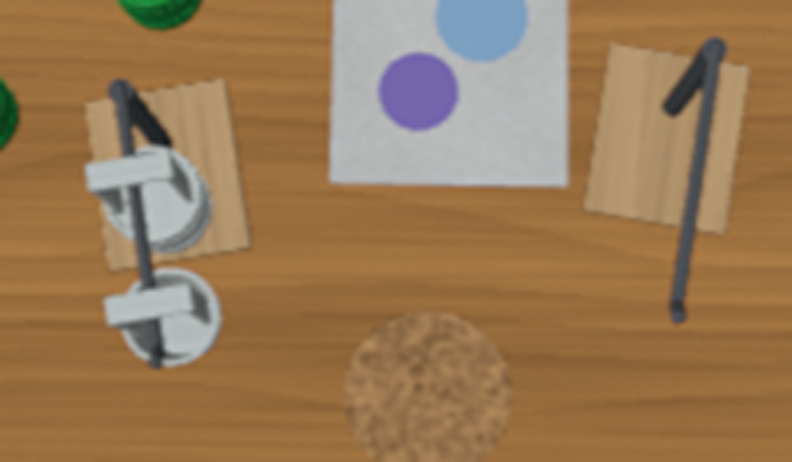

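The crop shows two light crossbars on the left bar, which runs at about +10.5° yaw. The right bar is free, at about −9.2° yaw, and the coaster sits between them. The measured pot spacing (71 mm), bar length (157 mm) and heights (0.1485, 0.144) all match the given values. Next I'll rise and turn, then go above the front pot.

Emit:
apply_moves(steps=[0, -0.136, 0, 0, -0.008, 0, 0.0876, 0, -0.136, 0, 0, -0.008, 0, 0.0876, 0, -0.136, 0, 0, -0.008, 0, 0.0876, 0, -0.136, 0, 0, -0.008, 0, 0.0876], grip_force=25)

```text
t: 0.5
tool_pos: [0.2376, 0.6315, 0.2583]
orientation: [-90.0, -0.1, -79.1]
wrist_force: [-0.1, 0.2, 0.0]
gripper_width: 0.994
```

```bash
cat >> h.py <<'E'
from scipy.spatial.transform import Rotation as Ro
def to(*p):
    s=robot.get_state(); R=Ro.from_euler('xyz',s['orientation'],degrees=True)
    print('t',s['t'],'pos',s['tool_pos'].round(4),'ori',s['orientation'].round(2),'F',s['wrist_force'].round(1),'w',round(s['gripper_width']*87.6,1),'j',s['joints'].round(0))
    for q in p: print('  shift',q,(R.inv().apply(np.array(q)-s['tool_pos'])).round(4))
E
python3 - <<'E'
from h import *
c=dict(np.load('top.npz')); W=pts(c); br=c['color'].astype(int).sum(2)
for n,(u0,u1,v0,v1) in dict(front=(225,285,205,250),rear=(215,270,165,204)).items():
    w=W[v0:v1,u0:u1].reshape(-1,3); b=br[v0:v1,u0:u1].ravel(); q=w[(b>400)&(w[:,2]>.144)]
    print(n,len(q),q.mean(0).round(4),cv2.minAreaRect(q[:,:2].astype(np.float32)))
hsv=cv2.cvtColor(c['color'],cv2.COLOR_RGB2HSV)
m=((hsv[...,1]<142)&(W[...,2]>.0028)&(W[...,2]<.02)).astype(np.uint8); m[:,:295]=0;m[:,365:]=0;m[:215]=0;m[285:]=0
m=cv2.morphologyEx(m,cv2.MORPH_CLOSE,np.ones((5,5)));m=cv2.morphologyEx(m,cv2.MORPH_OPEN,np.ones((5,5)))
ct=max(cv2.findContours(m,0,1)[0],key=cv2.contourArea); e=cv2.minEnclosingCircle(ct); print(e,cv2.fitEllipse(ct),cv2.contourArea(ct))
u,v=cv2.fitEllipse(ct)[0]; K,T=c['mtx'],c['T']; d=T[:3,:3]@np.array([(u-K[0,2])/K[0,0],-(v-K[1,2])/K[1,1],-1]); k=(.005-T[2,3])/d[2]; print('coaster',T[:3,3]+k*d)
to((.534,.158,.25),(.534,.158,.112))
E
```

```text
front 218 [0.5341 0.1581 0.1486] ((0.5341547727584839, 0.1582813709974289), (0.01441641803830862, 0.04420633614063263), 10.104911804199219)
rear 215 [0.6044 0.1717 0.1488] ((0.6029960513114929, 0.17157448828220367), (0.017836084589362144, 0.044088322669267654), 10.180655479431152)
((329.05712890625, 249.2857208251953), 25.445837020874023) ((329.0331115722656, 249.44174194335938), (49.691776275634766, 49.775779724121094), 114.8916015625) 1940.5
coaster [0.49480489 0.01103688 0.005     ]
t 0.5 pos [0.2376 0.6315 0.2583] ori [-9.003e+01 -6.000e-02 -7.913e+01] F [-0.1  0.2  0. ] w 87.1 j [ 86.  20.   3.  -0. -74.  15.]
  shift (0.534, 0.158, 0.25) [0.5209 0.0087 0.2018]
  shift (0.534, 0.158, 0.112) [0.5208 0.1467 0.2019]
```

Emit:
apply_moves(steps=[0, 0.008, 0, 0.025, 0, 0.01, 0.0876, 0, 0, 0, 0.04, 0, 0.0155, 0.0876, 0, 0, 0, 0.044, 0, 0.017, 0.0876, 0, 0, 0, 0.044, 0, 0.017, 0.0876, 0, 0, 0, 0.044, 0, 0.017, 0.0876, 0, 0, 0, 0.044, 0, 0.017, 0.0876, 0, 0, 0, 0.044, 0, 0.017, 0.0876, 0, 0, 0, 0.044, 0, 0.017, 0.0876, 0, 0, 0, 0.044, 0, 0.017, 0.0876, 0, 0, 0, 0.044, 0, 0.017, 0.0876])

```text
t: 1.5
tool_pos: [0.4704, 0.2478, 0.2585]
orientation: [-90.0, 0.0, -79.9]
wrist_force: [0.0, -0.1, 0.0]
gripper_width: 0.997
```

```bash
python3 -c "
from h import *
to((.534,.158,.25),(.534,.158,.112))"
```

```text
t 1.5 pos [0.4704 0.2478 0.2585] ori [-9.001e+01  1.000e-02 -7.989e+01] F [ 0.  -0.1  0. ] w 87.3 j [ 49.   6. -14.  -0. -70.  51.]
  shift (0.534, 0.158, 0.25) [0.0996 0.0085 0.0469]
  shift (0.534, 0.158, 0.112) [0.0996 0.1465 0.0469]
```

Emit:
apply_moves(steps=[0, -0.004, 0, 0.036, 0, 0.017, 0.0876, 0, 0, 0, 0.036, 0, 0.017, 0.0876, 0, 0, 0, 0.0275, 0.01, 0.013, 0.0876, 0, 0, 0, 0, 0.03, 0, 0.0876, 0, 0, 0, 0, 0.03, 0, 0.0876, 0, 0, 0, 0, 0.02, 0, 0.0876, 0, 0, 0, 0, 0, 0, 0.0876])

```text
t: 2.2
tool_pos: [0.532, 0.1588, 0.1654]
orientation: [-90.3, -0.1, -79.7]
wrist_force: [-1.2, 0.6, 0.2]
gripper_width: 0.996
```

```bash
python3 -c "
from h import *
to((.534,.158,.112))
c=grab('scene'); im=c['color'][100:300,250:520,::-1]; cv2.imwrite('pics/c2.png',cv2.resize(im,None,fx=2.9,fy=2.9,interpolation=cv2.INTER_CUBIC))"
```

```text
t 2.2 pos [0.532  0.1588 0.1654] ori [-90.33  -0.11 -79.72] F [-1.2  0.6  0.2] w 87.3 j [ 37.  12. -19.  -0. -59.  64.]
  shift (0.534, 0.158, 0.112) [0.0011 0.0534 0.0022]
```

View pics/c2.png

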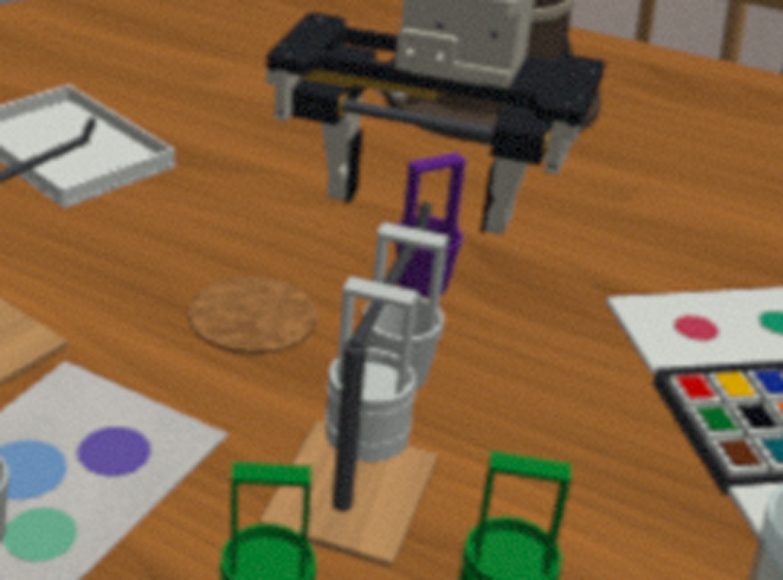

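The fingers straddle the front pot's handle (crossbar at crop ≈(410,237)), and the alignment is as measured. Now descending and pinching.

Emit:
apply_moves(steps=[0.005, 0, 0, 0.001, 0.027, 0.002, 0.0876, 0, 0, 0, 0, 0.026, 0, 0.0876, 0, 0, 0, 0, 0, 0, 0.06, 0, 0, 0, 0, 0, 0, 0.05, 0, 0, 0, 0, 0, 0, 0.03, 0, 0, 0, 0, 0, 0, 0.03, 0, 0, 0, 0, 0, 0, 0.03, 0, 0, 0, 0, 0, 0, 0.03])

```text
t: 3.05
tool_pos: [0.5364, 0.1596, 0.1162]
orientation: [-89.7, 0.0, -79.7]
wrist_force: [-0.2, -2.1, 1.1]
gripper_width: 0.514
```

```bash
python3 -c "
from h import *
to((.534,.158,.112))"
```

```text
t 3.05 pos [0.5364 0.1596 0.1162] ori [-8.966e+01  2.000e-02 -7.967e+01] F [-0.2 -2.1  1.1] w 45.1 j [ 37.  15. -23.   0. -52.  64.]
  shift (0.534, 0.158, 0.112) [ 0.0011  0.0042 -0.0027]
```

Emit:
apply_moves(steps=[-0.004, 0, 0, 0, -0.008, 0, 0.03, 0, 0, 0, 0, -0.008, 0, 0.03, 0, 0, 0, 0, -0.006, 0, 0.03, 0, 0, 0, 0, 0, 0, 0.03])

```text
t: 3.45
tool_pos: [0.5368, 0.1598, 0.1389]
orientation: [-89.8, 0.0, -79.7]
wrist_force: [0.7, -0.7, -1.1]
gripper_width: 0.501
```

```bash
python3 -c "
from h import *
to((.534,.158,.112))"
```

```text
t 3.45 pos [0.5368 0.1598 0.1389] ori [-8.983e+01  4.000e-02 -7.967e+01] F [ 0.7 -0.7 -1.1] w 43.9 j [ 37.  14. -21.   0. -55.  64.]
  shift (0.534, 0.158, 0.112) [ 0.0013  0.0269 -0.0031]
```

Emit:
apply_moves(steps=[0, 0, 0, 0, 0, -0.008, 0.03, 0, 0, 0, 0, 0, -0.012, 0.03, 0, 0, 0, 0, 0, -0.012, 0.03, 0, 0, 0, 0, 0, -0.012, 0.03, 0, 0, 0, 0, 0, -0.012, 0.03, 0, 0, 0, 0, 0, -0.01, 0.03, 0, 0, 0, 0, 0, 0, 0.03])

```text
t: 4.15
tool_pos: [0.4698, 0.1473, 0.1378]
orientation: [-89.9, 0.0, -79.6]
wrist_force: [0.2, -0.2, -2.0]
gripper_width: 0.5
```

```bash
python3 -c "
from h import *
to((.5065,-.1128,.25))
c=grab('scene'); im=c['color'][100:300,250:520,::-1]; cv2.imwrite('pics/c3.png',cv2.resize(im,None,fx=2.9,fy=2.9,interpolation=cv2.INTER_CUBIC)); grab('top')"
```

```text
t 4.15 pos [0.4698 0.1473 0.1378] ori [-8.994e+01  2.000e-02 -7.964e+01] F [ 0.2 -0.2 -2. ] w 43.8 j [ 40.   8. -29.   0. -53.  60.]
  shift (0.5065, -0.1128, 0.25) [ 0.2625 -0.1123 -0.0105]
```

View pics/c3.png

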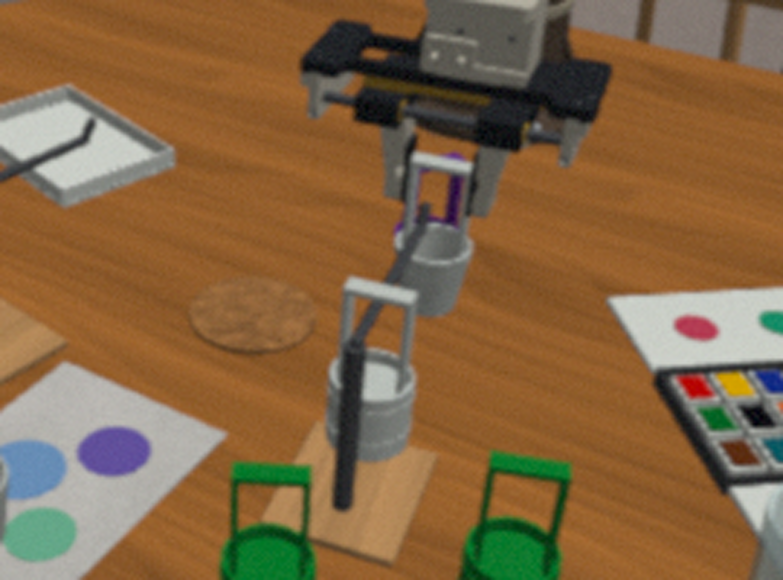

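The front pot hangs upright in the grip, clear of the free end (crop ≈(435,200)), and the rear pot is undisturbed. Now turning to the spare hook's heading.

Emit:
apply_moves(steps=[0, 0.114, 0, 0, 0, 0, 0.03, 0, 0.114, 0, 0, 0, 0, 0.03, 0, 0.114, 0, 0, 0, 0, 0.03, 0, 0, 0, 0, 0, 0, 0.03])

```text
t: 4.65
tool_pos: [0.4717, 0.1478, 0.1374]
orientation: [-89.9, 0.0, -99.4]
wrist_force: [-0.4, 0.3, -1.6]
gripper_width: 0.5
```

```bash
python3 -c "
from h import *
to((.5015,-.112,.1385))"
```

```text
t 4.65 pos [0.4717 0.1478 0.1374] ori [-8.994e+01  1.000e-02 -9.938e+01] F [-0.4  0.3 -1.6] w 43.8 j [ 40.   8. -29.   0. -53.  40.]
  shift (0.5015, -0.112, 0.1385) [ 0.2515 -0.0011  0.0717]
```

Emit:
apply_moves(steps=[0, 0, 0, 0.02, -0.001, 0.006, 0.03, 0, 0, 0, 0.03, 0, 0.0085, 0.03, 0, 0, 0, 0.03, 0, 0.0085, 0.03, 0, 0, 0, 0.03, 0, 0.0085, 0.03, 0, 0, 0, 0.03, 0, 0.0085, 0.03, 0, 0, 0, 0.03, 0, 0.0085, 0.03, 0, 0, 0, 0.03, 0, 0.0085, 0.03, 0, 0, 0, 0.03, 0, 0.0085, 0.03, 0, 0, 0, 0.0215, 0, 0.006, 0.03, 0, 0, 0, 0, 0, 0, 0.03])

```text
t: 5.65
tool_pos: [0.5016, -0.1144, 0.1382]
orientation: [-90.0, -0.0, -99.2]
wrist_force: [-0.6, 0.8, -1.3]
gripper_width: 0.502
```

```bash
python3 -c "
from h import *
to((.5015,-.112,.1385))
c=grab('scene'); im=c['color'][60:260,180:450,::-1]; cv2.imwrite('pics/c4.png',cv2.resize(im,None,fx=2.9,fy=2.9,interpolation=cv2.INTER_CUBIC));"
```

```text
t 5.65 pos [ 0.5016 -0.1144  0.1382] ori [-8.997e+01 -1.000e-02 -9.922e+01] F [-0.6  0.8 -1.3] w 44.0 j [  9.  10. -26.   0. -54.  72.]
  shift (0.5015, -0.112, 0.1385) [-0.0023 -0.0003 -0.0005]
```

View pics/c4.png

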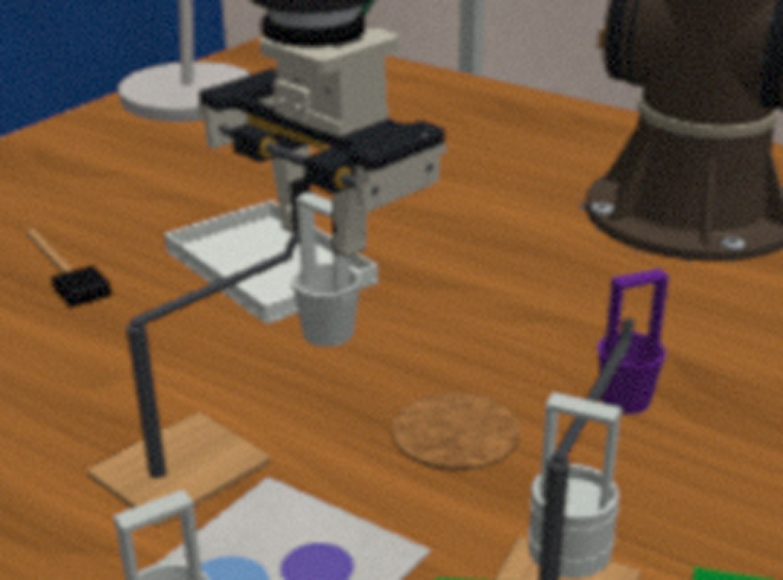

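The pot is held in front of the spare hook's tip (tip at crop ≈(296,241), handle legs at ≈308 and ≈343). I'll check the lateral alignment with one camera's depth, so that any calibration bias cancels.

```bash
python3 - <<'E'
from h import *
c=dict(np.load('scene.npz')); W=pts(c); col=c['color'].astype(int); br=col.sum(2)
def sel(m): return W[m]
x,y,z=W[...,0],W[...,1],W[...,2]
a=W[(br<260)&(x>.545)&(x<.68)&(y>-.17)&(y<-.09)&(z>.125)&(z<.155)]
f=cv2.fitLine(a[:,:2].astype(np.float32),cv2.DIST_HUBER,0,.01,.01).ravel(); print(len(a),f,np.degrees(np.arctan2(f[1],f[0])),a.mean(0))
h=W[(br>330)&(abs(x-.5)<.03)&(abs(y+.114)<.05)&(z>.158)&(z<.185)]
for lo in (.12,.14,.165):
  h=W[(br>330)&(abs(x-.5)<.022)&(abs(y+.114)<.025)&(z>lo)&(z<lo+.02)]
  if len(h): 
    n=np.array([-f[1],f[0]]); d=(h[:,:2]-f[2:])@n; s=(h[:,:2]-f[2:])@f[:2]; print(lo,len(h),h.mean(0).round(4),'lat',d.min().round(4),d.max().round(4),'zmax',h[:,2].max().round(4),'along',s.mean().round(4))
d=(W-np.r_[f[2:],0])[...,:2]@np.array([-f[1],f[0]]); 
E
```

```text
172 [ 0.9862046  -0.1655309   0.6253738  -0.12876411] -9.528077 [ 0.62537376 -0.1287641   0.14341473]
0.12 58 [ 0.5019 -0.1182  0.129 ] lat -0.0279 0.0184 zmax 0.1393 along -0.1235
0.14 32 [ 0.4991 -0.1302  0.1499] lat -0.0271 0.0162 zmax 0.1591 along -0.1243
0.165 54 [ 0.504  -0.116   0.1724] lat -0.0262 0.0187 zmax 0.1848 along -0.1218
```

Emit:
apply_moves(steps=[0, 0, 0, -0.0035, 0, 0, 0.03, 0, 0, 0, 0, 0, 0.008, 0.03, 0, 0, 0, 0, 0, 0.012, 0.03, 0, 0, 0, 0, 0, 0.012, 0.03, 0, 0, 0, 0, 0, 0.012, 0.03, 0, 0, 0, 0, 0, 0.012, 0.03, 0, 0, 0, 0, 0, 0, 0.03])

```text
t: 6.4
tool_pos: [0.5589, -0.1179, 0.1381]
orientation: [-89.9, 0.0, -99.3]
wrist_force: [-0.2, -0.1, -1.8]
gripper_width: 0.5
```

```bash
python3 -c "
from h import *
to((.5854,-.1256,.116))
c=grab('scene'); im=c['color'][60:260,180:450,::-1]; cv2.imwrite('pics/c5.png',cv2.resize(im,None,fx=2.9,fy=2.9,interpolation=cv2.INTER_CUBIC));"
```

```text
t 6.4 pos [ 0.5589 -0.1179  0.1381] ori [-89.94   0.   -99.27] F [-0.2 -0.1 -1.8] w 43.8 j [  8.  15. -20.   0. -55.  73.]
  shift (0.5854, -0.1256, 0.116) [0.0033 0.0221 0.0274]
```

View pics/c5.png

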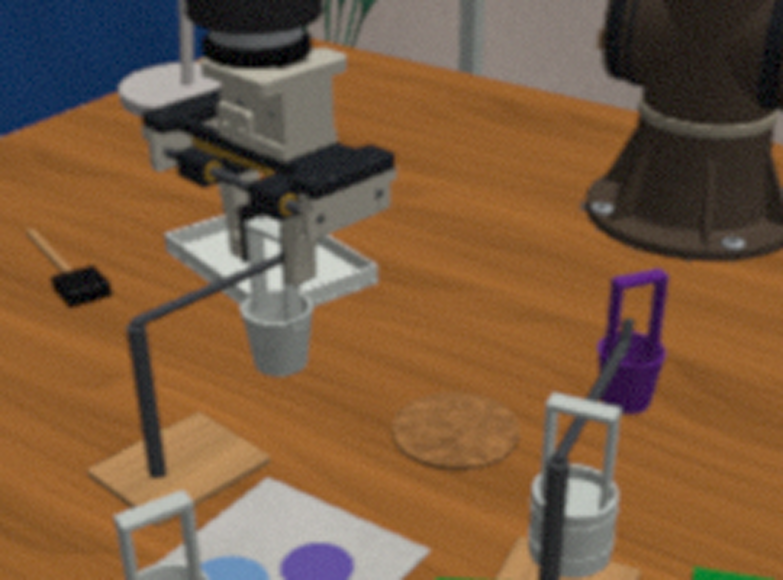

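The bar passes through the middle of the handle opening (crop ≈(270,262)) with no contact force. Going on 27 mm, then lowering.

Emit:
apply_moves(steps=[0, 0, 0, 0, 0, 0.009, 0.03, 0, 0, 0, 0.001, 0, 0.01, 0.03, 0, 0, 0, 0, 0, 0.009, 0.03, 0, 0, 0, 0, 0.008, 0, 0.03, 0, 0, 0, 0, 0.007, 0, 0.03, 0, 0, 0, 0, 0.005, 0, 0.03, 0, 0, 0, 0, 0.002, 0, 0.03, 0, 0, 0, 0, 0, 0, 0.03])

```text
t: 7.25
tool_pos: [0.5841, -0.1231, 0.1164]
orientation: [-90.0, 0.0, -99.3]
wrist_force: [-0.3, 0.5, -1.9]
gripper_width: 0.499
```

```bash
python3 -c "
from h import *
to((.5854,-.1256,.116))"
```

```text
t 7.25 pos [ 0.5841 -0.1231  0.1164] ori [-8.998e+01  1.000e-02 -9.926e+01] F [-0.3  0.5 -1.9] w 43.7 j [  7.  19. -18.  -0. -54.  74.]
  shift (0.5854, -0.1256, 0.116) [0.0022 0.0004 0.0017]
```

Emit:
apply_moves(steps=[0, 0, 0, 0, 0.001, 0, 0.03, 0, 0, 0, 0, 0.001, 0, 0.03, 0, 0, 0, 0, 0, 0, 0.03, 0, 0, 0, 0, 0, 0, 0.03])

```text
t: 7.65
tool_pos: [0.5845, -0.1231, 0.1161]
orientation: [-89.9, 0.0, -99.2]
wrist_force: [-5.8, 2.2, 10.2]
gripper_width: 0.506
```

Force reversed (+10 N), so the handle rests on the bar. Easing 1 mm and opening.

Emit:
apply_moves(steps=[0, 0, 0, 0, -0.001, 0, 0.03, 0, 0, 0, 0, 0, 0, 0.047, 0, 0, 0, 0, 0, 0, 0.052, 0, 0, 0, 0, 0, 0, 0.065, 0, 0, 0, 0, 0, 0, 0.08, 0, 0, 0, 0, 0, 0, 0.08, 0, 0, 0, 0, 0, 0, 0.08])

```text
t: 8.35
tool_pos: [0.5845, -0.1232, 0.1154]
orientation: [-90.0, 0.0, -99.3]
wrist_force: [-0.4, -0.5, -0.2]
gripper_width: 0.883
```

```bash
python3 -c "
from h import *
to((.604,.1717,.24))"
```

```text
t 8.35 pos [ 0.5845 -0.1232  0.1154] ori [-8.995e+01  2.000e-02 -9.927e+01] F [-0.4 -0.5 -0.2] w 77.3 j [  7.  19. -18.  -0. -54.  74.]
  shift (0.604, 0.1717, 0.24) [-0.2942 -0.1245 -0.0282]
```

Emit:
apply_moves(steps=[0, 0, 0, 0, -0.012, 0, 0.08, 0, 0, 0, 0, -0.018, 0, 0.08, 0, 0, 0, 0, -0.025, 0, 0.08, 0, 0, 0, 0, -0.03, 0, 0.0876, 0, 0, 0, 0, -0.03, 0, 0.0876, 0, -0.114, 0, 0, -0.01, 0, 0.0876, 0, -0.114, 0, 0, 0, 0, 0.0876, 0, -0.114, 0, 0, 0, 0, 0.0876, 0, 0, 0, 0, 0, 0, 0.0876])

```text
t: 9.25
tool_pos: [0.5845, -0.1232, 0.2417]
orientation: [-89.9, -0.0, -79.6]
wrist_force: [0.7, -0.6, -0.5]
gripper_width: 1.003
```

```bash
python3 -c "
from h import *
to((.604,.1717,.24))
c=grab('scene'); im=c['color'][60:260,180:450,::-1]; cv2.imwrite('pics/c6.png',cv2.resize(im,None,fx=2.9,fy=2.9,interpolation=cv2.INTER_CUBIC));"
```

```text
t 9.25 pos [ 0.5845 -0.1232  0.2417] ori [-8.988e+01 -1.000e-02 -7.958e+01] F [ 0.7 -0.6 -0.5] w 87.8 j [  7.  13.  -8.   0. -69.  94.]
  shift (0.604, 0.1717, 0.24) [-0.2865  0.0018  0.0725]
```

View pics/c6.png

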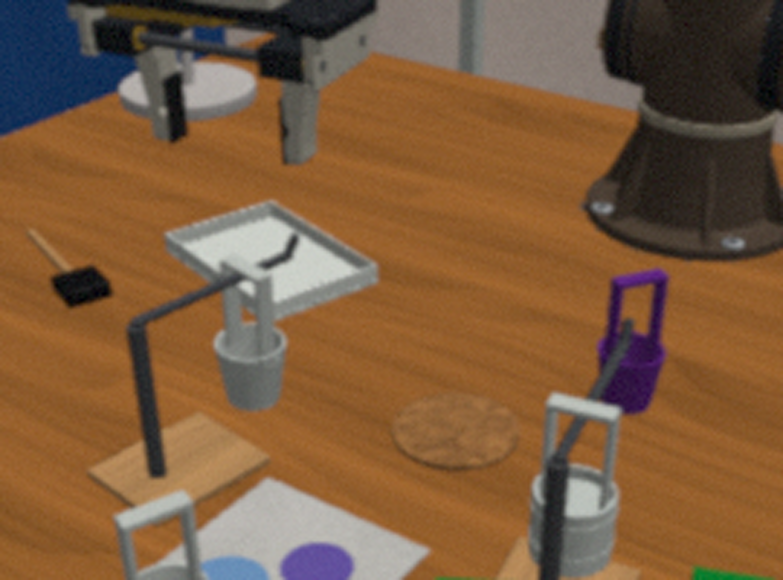

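The front pot hangs on the spare hook, released and upright (crop ≈(250,340)). Next, the rear pot.

Emit:
apply_moves(steps=[0, 0, 0, -0.025, 0, 0.006, 0.0876, 0, 0, 0, -0.038, 0, 0.01, 0.0876, 0, 0, 0, -0.04, 0, 0.01, 0.0876, 0, 0, 0, -0.04, 0, 0.01, 0.0876, 0, 0, 0, -0.04, 0, 0.01, 0.0876, 0, 0, 0, -0.04, 0, 0.01, 0.0876, 0, 0, 0, -0.038, 0, 0.01, 0.0876, 0, 0, 0, -0.0255, 0, 0.0065, 0.0876, 0, 0, 0, 0, 0.025, 0, 0.0876, 0, 0, 0, 0, 0.025, 0, 0.0876])

```text
t: 10.3
tool_pos: [0.6048, 0.1732, 0.1908]
orientation: [-89.8, 0.0, -79.8]
wrist_force: [-0.8, -1.6, -0.1]
gripper_width: 0.999
```

```bash
python3 -c "
from h import *
to((.604,.1717,.116))"
```

```text
t 10.3 pos [0.6048 0.1732 0.1908] ori [-8.985e+01  4.000e-02 -7.978e+01] F [-0.8 -1.6 -0.1] w 87.5 j [ 34.  18.  -8.   0. -64.  66.]
  shift (0.604, 0.1717, 0.116) [ 0.0014  0.0748 -0.0012]
```

Emit:
apply_moves(steps=[0, 0, 0, 0.0014, 0.025, -0.001, 0.0876, 0, 0, 0, 0, 0.025, 0, 0.0876, 0, 0, 0, 0, 0.0235, 0, 0.0876, 0, 0, 0, 0, 0, 0, 0.06, 0, 0, 0, 0, 0, 0, 0.05, 0, 0, 0, 0, 0, 0, 0.03, 0, 0, 0, 0, 0, 0, 0.03, 0, 0, 0, 0, 0, 0, 0.03])

```text
t: 11.1
tool_pos: [0.6043, 0.1704, 0.1183]
orientation: [-89.8, 0.0, -79.7]
wrist_force: [0.1, -0.4, -0.3]
gripper_width: 0.605
```

```bash
python3 -c "
from h import *
to((.604,.1717,.116))"
```

```text
t 11.1 pos [0.6043 0.1704 0.1183] ori [-8.985e+01  3.000e-02 -7.969e+01] F [ 0.1 -0.4 -0.3] w 53.0 j [ 34.  21. -14.   0. -55.  67.]
  shift (0.604, 0.1717, 0.116) [-0.0013  0.0023 -0.    ]
```

Emit:
apply_moves(steps=[0, 0, 0, 0, 0, 0, 0.03, 0, 0, 0, 0, 0, 0, 0.03, 0, 0, 0, 0, 0, 0, 0.03, 0, 0, 0, 0, -0.008, 0, 0.03, 0, 0, 0, 0, -0.008, 0, 0.03, 0, 0, 0, 0, -0.006, 0, 0.03, 0, 0, 0, 0, 0, 0, 0.03])

```text
t: 11.8
tool_pos: [0.6044, 0.1704, 0.1404]
orientation: [-89.8, 0.0, -79.7]
wrist_force: [-0.4, -0.7, -2.0]
gripper_width: 0.498
```

```bash
python3 -c "
from h import *
to((.604,.1717,.1383))"
```

```text
t 11.8 pos [0.6044 0.1704 0.1404] ori [-8.984e+01  3.000e-02 -7.967e+01] F [-0.4 -0.7 -2. ] w 43.7 j [ 34.  20. -12.   0. -58.  67.]
  shift (0.604, 0.1717, 0.1383) [-0.0013  0.0021 -0.0001]
```

Emit:
apply_moves(steps=[0, 0, 0, 0, 0, -0.008, 0.03, 0, 0, 0, 0, 0, -0.015, 0.03, 0, 0, 0, 0, 0, -0.016, 0.03, 0, 0, 0, 0, 0, -0.016, 0.03, 0, 0, 0, 0, 0, -0.016, 0.03, 0, 0, 0, 0, 0, -0.016, 0.03, 0, 0, 0, 0, 0, -0.016, 0.03, 0, 0, 0, 0, 0, -0.016, 0.03, 0, 0, 0, 0, 0, -0.011, 0.03, 0, 0, 0, 0, 0, 0, 0.03])

```text
t: 12.8
tool_pos: [0.4743, 0.1463, 0.139]
orientation: [-90.0, 0.0, -79.7]
wrist_force: [0.0, -1.1, -0.9]
gripper_width: 0.498
```

```bash
python3 -c "
from h import *
to((.4948,.011,.14))
c=grab('scene'); im=c['color'][60:260,180:450,::-1]; cv2.imwrite('pics/c7.png',cv2.resize(im,None,fx=2.9,fy=2.9,interpolation=cv2.INTER_CUBIC));"
```

```text
t 12.8 pos [0.4743 0.1463 0.139 ] ori [-8.997e+01  1.000e-02 -7.966e+01] F [ 0.  -1.1 -0.9] w 43.6 j [ 40.   8. -29.   0. -53.  60.]
  shift (0.4948, 0.011, 0.14) [ 0.1368 -0.001  -0.0041]
```

View pics/c7.png

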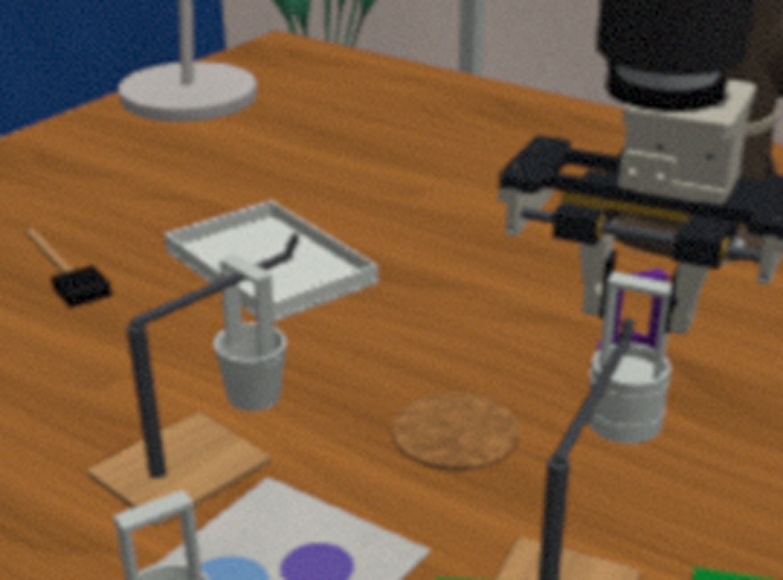

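The rear pot is clear of the free end and upright in the grip (crop ≈(628,395)), and the front pot still hangs steadily. Moving over the coaster.

Emit:
apply_moves(steps=[0, 0, 0, 0.015, 0, -0.001, 0.03, 0, 0, 0, 0.025, 0, -0.001, 0.03, 0, 0, 0, 0.028, 0, -0.001, 0.03, 0, 0, 0, 0.028, 0, -0.001, 0.03, 0, 0, 0, 0.025, 0, 0, 0.03, 0, 0, 0, 0.0158, 0, 0, 0.03, 0, 0, 0, 0, 0.015, 0, 0.03, 0, 0, 0, 0, 0.01, 0, 0.03, 0, 0, 0, 0, 0, 0, 0.03])

```text
t: 13.75
tool_pos: [0.4956, 0.0107, 0.1124]
orientation: [-90.1, -0.0, -79.7]
wrist_force: [0.4, -0.8, -1.3]
gripper_width: 0.499
```

```bash
python3 - <<'E'
from h import *
to((.4948,.011,.0925))
c=grab('scene'); W=pts(c); im=c['color'][100:300,250:450,::-1]; cv2.imwrite('pics/c8.png',cv2.resize(im,None,fx=2.9,fy=2.9,interpolation=cv2.INTER_CUBIC))
x,y,z=np.moveaxis(W,-1,0); m=(abs(x-.495)<.05)&(abs(y-.011)<.05)
q=W[m&(z>.012)&(z<.085)]; 
if len(q):
    # fit d56 cylinder centre (known radius) to side points
    from scipy.optimize import least_squares
    q=q[(q[:,2]>.035)&(q[:,2]<.07)]
    r=least_squares(lambda p:np.hypot(q[:,0]-p[0],q[:,1]-p[1])-.028,[.495,.011],loss='soft_l1',f_scale=.002); print('pot',len(q),r.x.round(4),'res',np.abs(r.fun).mean().round(4))
    a=W[m&(z>.01)&(z<.08)]; print('zmin pot',np.percentile(a[:,2],[0,2,5,50,98]).round(4))
# coaster centre in scene view by colour difference (texture), before pot: use first image
c0=cv2.imread('pics/scene_0.05.png'); h=cv2.cvtColor(c0,cv2.COLOR_BGR2HSV); sub=h[185:235,300:375]
mm=cv2.inRange(cv2.GaussianBlur(h,(5,5),0),(8,60,90),(22,142,220)); mm[:190]=0;mm[228:]=0;mm[:,:308]=0;mm[:,364:]=0
mm=cv2.morphologyEx(mm,cv2.MORPH_OPEN,np.ones((3,3)))
ct=max(cv2.findContours(mm,0,1)[0],key=cv2.contourArea); e=cv2.fitEllipse(cv2.convexHull(ct)); print(e)
K,T=c['mtx'],c['T']; u,v=e[0]; d=T[:3,:3]@np.array([(u-K[0,2])/K[0,0],-(v-K[1,2])/K[1,1],-1]); k=(.005-T[2,3])/d[2]; print('coaster scene',(T[:3,3]+k*d).round(4))
E
```

```text
t 13.75 pos [0.4956 0.0107 0.1124] ori [-9.013e+01 -3.000e-02 -7.972e+01] F [ 0.4 -0.8 -1.3] w 43.7 j [ 24.  10. -30.  -0. -50.  76.]
  shift (0.4948, 0.011, 0.0925) [-0.0004  0.0199 -0.0006]
pot 411 [0.4985 0.0116] res 0.004
zmin pot [0.0261 0.0292 0.0317 0.0663 0.0791]Traceback (most recent call last):
  File "<stdin>", line 16, in <module>
ValueError: max() iterable argument is empty
```

View pics/c8.png

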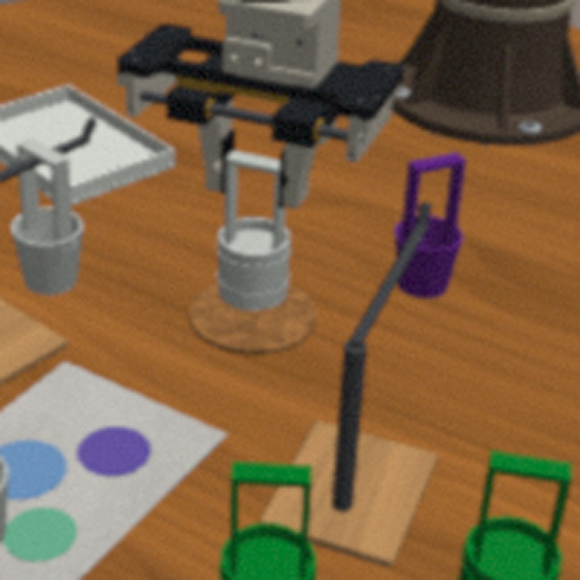

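The pot is upright, centred over the coaster (pot axis x≈253, coaster centre ≈(253,312) in the crop), with about 20 mm to go. Lowering gently.

Emit:
apply_moves(steps=[0.002, 0, 0, 0, 0.005, 0, 0.03, 0, 0, 0, 0, 0.006, 0, 0.03, 0, 0, 0, 0, 0.004, 0, 0.03, 0, 0, 0, 0, 0.002, 0, 0.03, 0, 0, 0, 0, 0.001, 0, 0.03, 0, 0, 0, 0, 0, 0, 0.03])

```text
t: 14.4
tool_pos: [0.4965, 0.0116, 0.096]
orientation: [-89.8, -0.0, -79.7]
wrist_force: [0.4, -0.9, -2.0]
gripper_width: 0.498
```

Emit:
apply_moves(steps=[0, 0, 0, 0, 0.001, 0, 0.03, 0, 0, 0, 0, 0, 0, 0.03])

```text
t: 14.6
tool_pos: [0.4966, 0.0116, 0.095]
orientation: [-89.8, 0.0, -79.7]
wrist_force: [-0.1, 0.4, -1.5]
gripper_width: 0.495
```

Emit:
apply_moves(steps=[0, 0, 0, 0, 0.001, -0.001, 0.03, 0, 0, 0, 0, 0, 0, 0.03])

```text
t: 14.8
tool_pos: [0.4953, 0.0113, 0.0939]
orientation: [-89.8, 0.0, -79.7]
wrist_force: [-0.7, 0.4, -2.2]
gripper_width: 0.499
```

Emit:
apply_moves(steps=[0, 0, 0, 0, 0.001, 0, 0.03, 0, 0, 0, 0, 0, 0, 0.03])

```text
t: 15.0
tool_pos: [0.4955, 0.0114, 0.0929]
orientation: [-89.8, -0.0, -79.7]
wrist_force: [0.5, -1.0, -0.5]
gripper_width: 0.499
```

Emit:
apply_moves(steps=[0, 0, 0, 0, 0.0005, 0, 0.03, 0, 0, 0, 0, 0, 0, 0.03])

```text
t: 15.2
tool_pos: [0.4955, 0.0114, 0.0924]
orientation: [-89.8, 0.0, -79.7]
wrist_force: [-0.0, -1.0, -1.8]
gripper_width: 0.503
```

Emit:
apply_moves(steps=[0, 0, 0, 0, 0.0005, 0, 0.03, 0, 0, 0, 0, 0, 0, 0.03])

```text
t: 15.4
tool_pos: [0.4956, 0.0114, 0.092]
orientation: [-89.8, -0.0, -79.7]
wrist_force: [0.4, -0.2, -2.2]
gripper_width: 0.498
```

Emit:
apply_moves(steps=[0, 0, 0, 0, 0.0005, 0, 0.03, 0, 0, 0, 0, 0, 0, 0.03])

```text
t: 15.6
tool_pos: [0.4958, 0.0114, 0.0919]
orientation: [-89.8, -0.0, -79.7]
wrist_force: [-1.2, -0.8, 3.7]
gripper_width: 0.5
```

Emit:
apply_moves(steps=[0, 0, 0, 0, 0.0005, 0, 0.03, 0, 0, 0, 0, 0, 0, 0.03])

```text
t: 15.8
tool_pos: [0.4959, 0.0113, 0.0919]
orientation: [-89.8, -0.0, -79.7]
wrist_force: [-2.4, -1.4, 9.8]
gripper_width: 0.498
```

Contact at TCP z ≈ 0.092, as expected. Easing 0.5 mm, opening, then rising.

Emit:
apply_moves(steps=[0, 0, 0, 0, -0.0006, 0, 0.03, 0, 0, 0, 0, 0, 0, 0.046, 0, 0, 0, 0, 0, 0, 0.05, 0, 0, 0, 0, 0, 0, 0.06, 0, 0, 0, 0, 0, 0, 0.075, 0, 0, 0, 0, 0, 0, 0.08, 0, 0, 0, 0, 0, 0, 0.08])

```text
t: 16.5
tool_pos: [0.4956, 0.0114, 0.0915]
orientation: [-89.8, -0.0, -79.7]
wrist_force: [-0.5, 0.2, 0.9]
gripper_width: 0.869
```

Emit:
apply_moves(steps=[0, 0, 0, 0, -0.012, 0, 0.08, 0, 0, 0, 0, -0.02, 0, 0.08, 0, 0, 0, 0, -0.03, 0, 0.08, 0, 0, 0, 0, -0.035, 0, 0.08, 0, 0, 0, 0, -0.035, 0, 0.08, 0, 0, 0, 0, -0.02, 0, 0.08, 0, 0, 0, 0, 0, 0, 0.08])

```text
t: 17.2
tool_pos: [0.4968, 0.0116, 0.248]
orientation: [-89.4, 0.0, -79.7]
wrist_force: [0.3, -0.8, -0.2]
gripper_width: 0.91
```

```bash
python3 - <<'E'
from h import *
to()
c=grab('scene'); W=pts(c); im=c['color'][60:260,180:450,::-1]; cv2.imwrite('pics/c9.png',cv2.resize(im,None,fx=2.9,fy=2.9,interpolation=cv2.INTER_CUBIC))
x,y,z=np.moveaxis(W,-1,0); m=(abs(x-.495)<.06)&(abs(y-.011)<.06)
h=W[m&(z>.118)&(z<.13)]; print('crossbar rear (exp z .123)',len(h),h.mean(0).round(4),h.min(0).round(3),h.max(0).round(3))
E
```

```text
t 17.2 pos [0.4968 0.0116 0.248 ] ori [-8.944e+01  4.000e-02 -7.965e+01] F [ 0.3 -0.8 -0.2] w 79.7 j [ 24.   2. -20.   0. -67.  76.]
crossbar rear (exp z .123) 101 [0.501  0.0137 0.1233] [ 0.489 -0.009  0.118] [0.51  0.034 0.126]
```

View pics/c9.png

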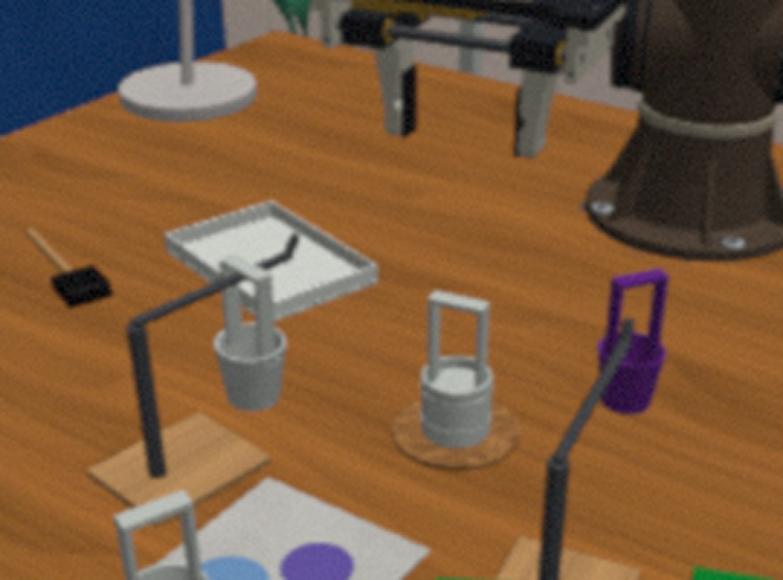

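The pot stands upright in the middle of the coaster (crop ≈(456,405); coaster spans 393–519), the other pot hangs steadily, and the gripper is clear above. Handing in.

```bash
python3 -c "
from station import robot
print(robot.finish_job())"
```

```text
the job is handed in; nothing more can be done
None
```

Both moves are done and the job is handed in at about 17 s of the 56 s allowed. The hand-in returned no verdict.

**What I did:** I lifted the front pot off the crowded hook and hung it on the spare hook, with its origin about 95 mm from the post. I then drew the rear pot out and lowered it onto the coaster in 0.5–1 mm steps until it touched. Contact pressed about 10 N before I eased off and opened the gripper.

**Last checks:**
- **Final picture:** it shows the front pot hanging upright and released. The rear pot is upright and centred on the cork by eye, and the gripper is clear at a TCP height of 0.248 m.
- **Crossbar height:** the rear pot's crossbar measured z ≈ 0.123 m, which is right for a pot standing on the coaster.

**Checks that failed or disagreed:**
- **Coaster position:** I measured it only from the top camera, at (0.495, 0.011). My attempt to confirm it with the scene camera failed because the colour mask came up empty.
- **Rear pot position:** the scene camera puts its crossbar at (0.501, 0.014), 5–6 mm from the tool's release point of (0.496, 0.011). Before that, its cylinder fit was 3 mm off with a 4 mm residual. I put this down to viewing the crossbar from one side plus the camera calibration error.
- **Spare bar:** the two cameras disagreed by about 4 mm sideways, so I aimed between them. The handle went over the bar without touching.

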